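# Dock the sample carrier on its coupling pin

## Robot

A 6-joint arm with a two-finger parallel gripper is mounted at the origin on the work surface. World frame = base frame: x ahead of the robot, y to its left, z up, the work surface at z = 0. Lengths are in m, angles in rad, forces in N, time in s.
With the tool pointing down it reaches from about 0.4 to 0.825 m from the base axis. Payload 7 kg.
Tool frame: the origin (TCP) lies midway between the tips of the shut fingers; the grasp point (between the pads) lies 19 mm behind it; z points along the fingers, y is the line along which they close (so a half turn about z gives the same grasp; the last joint's range is limited). The gripper opens to 88 mm and grips with 3 to 60 N. Pads are 19 mm wide; open, the fingers measure 130 mm over their backs; the gripper's body (78 mm by 193 mm) begins 47 mm behind the grasp point.
Start: joints at [-1.024, 0.359, 0.012, 0, -1.224, -0.288], TCP at [0.173, -0.653, 0.227] pointing down, gripper open.
Joint ranges: [-3.07, 3.07], [-1.43, 2.12], [-1.02, 1.25], [-3.03, 1.67], [-3.05, -0], [-3.03, 3.03]. Speed limits (rad/s): [2.39, 2.39, 3.01, 3.14, 3.14, 3.14].

## Interface

Orientations are given as a unit quaternion [x, y, z, w].
In Python, from bench import bot, read_camera gives the robot as it stands.
- The arm moves only by the shell command python3 -m creep 'ROWS' [OPENING] [FORCE]. ROWS is JSON, a list of rows, each an object with "delta_pos": the shift along the tool's x, y, z in mm, a list of three; "yaw": the turn about the tool's z in degrees. In form: [{"delta_pos": [dx, dy, dz], "yaw": yaw}, ...]. A call has 1 to 12 rows; each row is the pose to reach, as a shift and turn from the pose commanded when the call began, along the tool's axes at that moment; what a row does not reach only later rows make up. A row lasts 1/12 s, in which the tool goes at most 41.7 mm and 7.16 degrees, less where a joint would pass 70% of its speed; a pose out of reach is approached as far as the arm can. A call with a gripper value outside its range is refused whole. OPENING is the closure in counts, from 0 (fully open) to 255 (shut), set as the call begins (- or left out, the last holds). The fingers move at their own pace and stop on an object; FORCE is the grip in N (left out, the last holds). Time passes only in rows, so rows that repeat a pose let the fingers close. It gives the time, the measured TCP pose, the force, the opening and the grip force at its end, in the units of the state.
- bot.observe(): the state, without advancing time (a new reading comes with each control period).
- read_camera(name): name is "side" or "top"; returns a dict with "color" (400x640x3 uint8, red, green, blue), "z_map" (400x640 float32, m along the optical axis (not along the pixel's ray), 0 where there is no reading), "fx", "fy", "cx", "cy" (pixels), "R" (3x3) and "t" (3): a world point X has camera coordinates R X + t. Camera axes: x right, y down, z forward; pixel columns grow to the right and rows downward; lengths in m; the calibration is good to about 2 mm. A picture is of the moment at which its call begins.
- bot.close_job(): hands the job in; it is judged then, once.
The state is a dict: "time_s": time; "joint_positions": joint angles; "qvel": joint speeds; "joint_efforts": joint torques, N m; "position": TCP position; "orientation": TCP orientation; "force": force on the tool from outside, world axes, zero at the start; "moment": the same for the moment, N m; "opening": finger opening in m; "grip_force": force on a finger pad.
Only numpy, scipy, OpenCV 4.12 (cv2) and the standard library are available. Lean on these libraries where they do the work, as an engineer would, in place of code of your own. Each camera call takes 0.05 s, during which the arm holds its last target. There are 200 camera calls.

## Task

Push the blue sample carrier along the counter, keeping it flat, until the hook on its front takes the upright pin of the docking station and the yellow sprung latch snaps shut behind the pin. Then throw the dock's orange-knobbed lever all the way over, away from the pin, and leave the other things on the counter where they are.

Things in the scene. Friction and masses are not known exactly. Their poses are not given: they have to be found in the camera images.
- carrier: Loose blue tray with a fixed white rack of six capped tubes, 0.52 to 0.81 kg, sliding flat on the counter. Origin: on its underside; x forward towards its hook, z up. Tray and rack: x = -60 to +50 mm, 90 mm wide (y), rack top at 58 mm, caps up to 90 mm high (x = -40 to +32 mm). At the rear stands a flat blue push plate 84 mm wide, 80 mm high, 6 mm thick.
- hook_mouth (a point): Middle of the narrow entry of the carrier's level dark steel hook (carrier x = 126, y = 2, z = 24 mm), just in front of the latch; 20 mm wide there, flared to some 60 mm at the tips (x = 150 mm). The hook is 75 mm wide, 14 to 34 mm (its brass pivot 11 to 37 mm) above the counter. The mouth opens along carrier +x.
- hook_seat (a point): Point in the hook (carrier x = 78, y = 0, z = 24 mm) where the pin's axis stands when fully home against the flat seat at x = 70 mm. The throat behind the latch is 26 to 32 mm wide. The latch can snap shut once the pin's axis is within about 5 mm of this point, measured along x.
- push_face (a point): Centre of the rear face of the carrier's push plate (carrier x = -60, y = 0, z = 45 mm), the natural place to push, forward along carrier x.
- latch (a joint): The yellow latch bar, 30 mm long, across the hook's mouth, hinged about a vertical brass pivot on the left prong at carrier x = 120, y = 17 mm. 0 = shut across the mouth; it opens inward only, to 1.45 rad (rad). A light spring holds it shut; the pin pushes it open with 2 to 5 N and it snaps shut when the pin has passed.
- dock: Fixed docking station. Origin: on the counter, on the pin's axis; its x axis points away from the side the carrier comes from, z up. A pale metal base plate 6 mm thick (the hook passes over it) from x = -12 to +225 mm, at most 100 mm wide; a white console 30 mm high from x = 105 to 225 mm bears the lever.
- pin (a point): Middle of the upright steel pin, 24 mm above the counter: 16 mm diameter, free from 6 to 46 mm high, topped by a red disc 32 mm wide up to 53 mm high. The hook slides on under the disc.
- lever (a joint): The dock's lever: 80 mm long from pivot to the centre of its knob, turning about the dock's y axis; pivot at dock x = 160 mm, 52 mm high. 0 = leaning towards the pin (starts at 0 to 0.15 rad), 1.0 rad = thrown fully over, leaning away from the pin; it stays where it is left and needs only about 1 N at the knob.
- lever_tip (a point): Centre of the lever's orange ball knob, 26 mm diameter; on dock x it goes from 122 mm (lever 0) to 198 mm (lever 1.0), about 122 mm high at both ends and 132 mm midway.
- brown_bottle: Bystander: brown glass bottle, 44 mm diameter, 95 mm high, upright; origin at the centre of its underside.
- cup_a: Bystander: specimen cup with yellow lid, 56 mm diameter, 55 mm high; origin at the centre of its underside.
- cup_b: Bystander: specimen cup with red lid, 56 mm diameter, 55 mm high; origin at the centre of its underside.
- bowl: Bystander: steel bowl, 100 mm diameter, 40 mm high; origin at the centre of its underside.
- spare_rack: Bystander: white tube rack 60 x 140 mm, 76 mm high with its tubes; origin at the centre of its underside.

How it is judged:
By the outcome, as a careful person would: the job done as asked, in the order asked, and still so for the second after the job is handed in, with the robot touching nothing.
It also fails if it takes over 50 s, if anything falls off the work surface, if the arm or the gripper's body presses on something with over 40 N, if the wrist force passes 120 N, or if a joint passes its speed limit or range.

## Working session

There is one attempt and no reset: what is moved stays moved. The work goes in short steps, Python scripts to look and compute and a shell command to move; the robot and the scene stay as the last step left them, time stands still between calls to the robot, and variables do not carry over. Pictures are saved under pics/ and viewed, at most 10 in all, crops included, and the job is handed in when it is done.

```bash
ls; mkdir -p pics; python3 - <<'E'
from bench import bot, read_camera
import cv2,numpy as np,pickle
d={}
for n in("top","side"):
    c=read_camera(n);d[n]=c
    cv2.imwrite(f"pics/{n}0.png",c["color"][:,:,::-1]); print(n,c["fx"],c["cx"],c["cy"],np.round(c["R"],3).tolist(),np.round(c["t"],3))
pickle.dump(d,open("d0.pkl","wb"))
s=bot.observe();print(s["time_s"],s["position"],s["orientation"],s["opening"],s["force"])
E
```

```text
pics
top 437.48425859717184 316.7667249805319 207.84880877632165 [[-0.0, -1.0, 0.001], [-0.988, -0.0, -0.157], [0.157, -0.001, -0.988]] [0.084 0.579 1.253]
side 405.1981459433623 315.8933190732177 203.21637149028248 [[-0.999, -0.049, -0.009], [-0.031, 0.755, -0.655], [0.038, -0.654, -0.755]] [0.554 0.022 0.981]
0.1 [ 0.17259214 -0.65209233  0.22574099] [-1.29006757e-01  9.91643434e-01  7.27807040e-04 -1.63781463e-04] 0.08809751025206189 [ 0.56645692 -1.36883529  1.2139124 ]
```

View pics/top0.png

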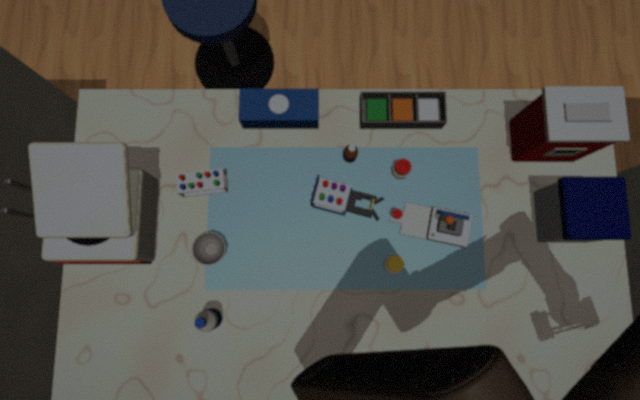

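View pics/side0.png

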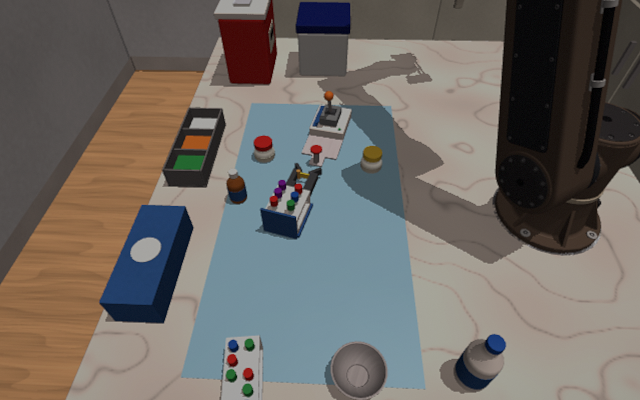

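The top view shows the carrier at about (345,197) with its hook pointing right. The pin's red disc is at (397,213), the dock runs right and slightly down to about (470,230), and the cups are at (402,168) and (395,264). I'll zoom in and measure.

```bash
cat > h.py <<'E'
import numpy as np,cv2
def ray(c,u,v,z):
    d=c["R"].T@np.array([(u-c["cx"])/c["fx"],(v-c["cy"])/c["fy"],1]); o=-c["R"].T@c["t"]
    return o+d*(z-o[2])/d[2]
def blobs(c,box,lo,hi,amin=6):
    h=cv2.cvtColor(c["color"],cv2.COLOR_RGB2HSV); m=cv2.inRange(h,np.array(lo),np.array(hi))
    k=np.zeros_like(m);x0,y0,x1,y1=box;k[y0:y1,x0:x1]=m[y0:y1,x0:x1]
    n,_,s,ce=cv2.connectedComponentsWithStats(k)
    return [(ce[i],s[i]) for i in range(1,n) if s[i][4]>=amin]
E
python3 - <<'E'
import pickle,cv2
from h import *
d=pickle.load(open("d0.pkl","rb"));c=d["top"]
cv2.imwrite("pics/crop0.png",cv2.resize(c["color"][140:280,300:480,::-1],None,fx=4.28,fy=4.28,interpolation=cv2.INTER_CUBIC))
for nm,box,lo,hi,z in [("red",(300,150,480,280),(0,150,90),(6,255,255),.053),("red2",(300,150,480,280),(172,150,90),(180,255,255),.053),("or",(430,200,480,240),(5,150,100),(18,255,255),.127),("yel",(360,190,385,225),(18,100,80),(35,255,255),.034),("purple",(305,170,360,220),(130,60,60),(165,255,255),.09),("blue",(305,170,360,220),(105,100,80),(128,255,255),.09),("green",(305,170,360,220),(45,100,60),(85,255,255),.09)]:
    for ce,s in blobs(c,box,lo,hi): print(nm,np.round(ce,1),s[:5],np.round(ray(c,*ce,z),4))
E
```

```text
red [402.4 166.6] [395 160  16  14 145] [ 0.7031 -0.1725  0.053 ]
red [325.  183.3] [324 181   3   5  13] [0.6518 0.0594 0.053 ]
red [338.6 200.7] [337 199   4   5  12] [0.5993 0.0194 0.053 ]
red [396.6 213.3] [393 210   9   8  55] [ 0.5617 -0.1511  0.053 ]
or [449.5 219.5] [447 217   6   6  32] [ 0.5335 -0.2834  0.127 ]
yel [372.1 202.8] [371 199   4  11  17] [ 0.5963 -0.0821  0.034 ]
purple [333.9 185.4] [332 183   5   6  27] [0.6376 0.0344 0.09  ]
purple [342.4 187.5] [340 185   6   6  31] [0.6316 0.0099 0.09  ]
blue [330.3 198.5] [328 196   5   6  21] [0.5991 0.045  0.09  ]
green [321.6 196.2] [320 194   4   5  16] [0.6058 0.07   0.09  ]
```

View pics/crop0.png

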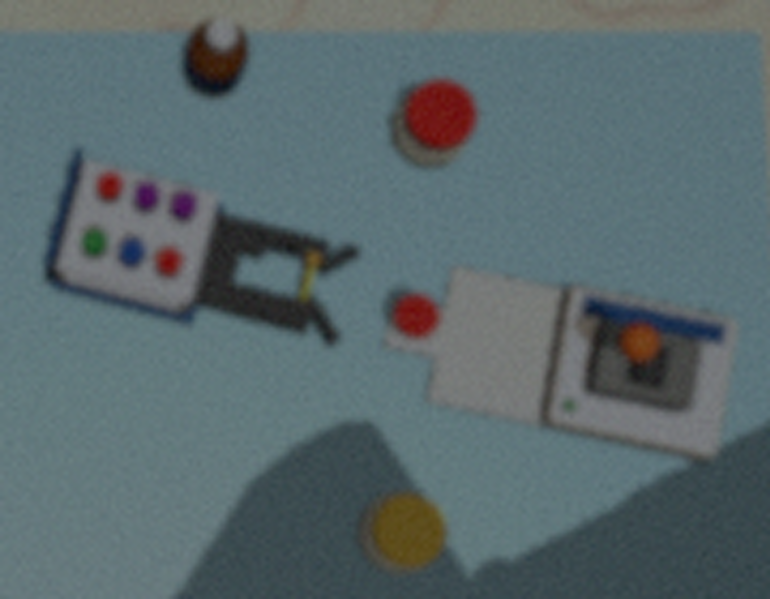

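The crop shows the carrier's hook mouth at about (310,275), the pin disc at (413,316) and the knob at (640,340). The carrier is aimed slightly to one side of the pin. Next I'll fit the poses.

```bash
cat >> h.py <<'E'
def carrier(c,box):
    P=[]
    for lo,hi in [((0,150,80),(6,255,255)),((130,60,60),(165,255,255)),((105,110,80),(128,255,255)),((45,100,60),(85,255,255))]:
        for ce,s in blobs(c,box,lo,hi,10): P.append((ray(c,*ce,.089)[:2],s[4],ce))
    return P
E
python3 - <<'E'
import pickle
from h import *
d=pickle.load(open("d0.pkl","rb"));c=d["top"]
print("cam",-c["R"].T@c["t"])
P=carrier(c,(305,170,360,220))
for p in P: print(np.round(p[0],4),p[1],np.round(p[2],1))
# crop-based points (scale 4.28, offset 300,140), heights
f=lambda x,y,z:print((x,y),z,np.round(ray(c,300+x/4.28-.4,140+y/4.28-.4,z),4))
print("plate top ends");f(78,150,.08);f(49,280,.08)
print("hook outer rear corners");f(222,213,.034);f(200,303,.034)
print("tips");f(353,248,.034);f(334,340,.034);f(326,243,.034);f(308,330,.034)
print("console front top");f(571,287,.03);f(546,422,.03);f(740,320,.03);f(715,458,.03)
print("plate");f(456,268,.006);f(430,400,.006)
print("pin",ray(c,396.6,213.3,.053),"knob",ray(c,449.5,219.5,.123))
c=d["side"]
for nm,box,lo,hi,z in [("red",(305,140,330,160),(0,150,90),(6,255,255),.053),("or",(320,85,340,110),(5,150,100),(18,255,255),.123)]:
    for ce,s in blobs(c,box,lo,hi): print(nm,np.round(ce,1),s[:5],np.round(ray(c,*ce,z),4))
for p in carrier(c,(255,170,325,225)): print(np.round(p[0],4),p[1],np.round(p[2],1))
E
```

```text
cam [0.37580792 0.08537702 1.32769092]
[0.644  0.0602] 13 [325.  183.3]
[0.593  0.0213] 12 [338.6 200.7]
[0.6378 0.0344] 27 [333.9 185.4]
[0.6318 0.0099] 31 [342.4 187.5]
[0.6002 0.0445] 18 [330.5 198.2]
[0.6059 0.07  ] 16 [321.6 196.2]
plate top ends
(78, 150) 0.08 [0.6718 0.0809 0.08  ]
(49, 280) 0.08 [0.5818 0.1005 0.08  ]
hook outer rear corners
(222, 213) 0.034 [ 0.6373 -0.0207  0.034 ]
(200, 303) 0.034 [ 0.5731 -0.0045  0.034 ]
tips
(353, 248) 0.034 [ 0.6122 -0.1124  0.034 ]
(334, 340) 0.034 [ 0.5471 -0.0976  0.034 ]
(326, 243) 0.034 [ 0.6158 -0.0935  0.034 ]
(308, 330) 0.034 [ 0.5541 -0.0796  0.034 ]
console front top
(571, 287) 0.03 [ 0.5851 -0.2655  0.03  ]
(546, 422) 0.03 [ 0.4902 -0.2441  0.03  ]
(740, 320) 0.03 [ 0.5617 -0.3829  0.03  ]
(715, 458) 0.03 [ 0.4652 -0.3602  0.03  ]
plate
(456, 268) 0.006 [ 0.6028 -0.1901  0.006 ]
(430, 400) 0.006 [ 0.5079 -0.1687  0.006 ]
pin [ 0.56159146 -0.15115529  0.053     ] knob [ 0.53399247 -0.28461423  0.123     ]
red [316.  148.6] [311 145  11   8  73] [ 0.5613 -0.1496  0.053 ]
or [328.6  94.1] [325  91   8   7  47] [ 0.5334 -0.2933  0.123 ]
[0.5943 0.0209] 37 [297.7 186.2]
[0.6454 0.0611] 38 [273.3 198.7]
[0.6322 0.0103] 37 [281.6 182.4]
[0.6384 0.0349] 42 [277.8 190.1]
[0.6005 0.0453] 34 [294.1 194.1]
[0.5679 0.1019] 42 [307. 214.]
[0.6322 0.1005] 61 [277.3 212.6]
[0.6067 0.0708] 40 [290.3 202.6]
```

```bash
R='{"delta_pos":[-660,648,0],"yaw":-61}'; python3 -m creep '[{"delta_pos":[-300,295,0],"yaw":-30},{"delta_pos":[-300,295,0],"yaw":-30},{"delta_pos":[-300,295,0],"yaw":-30},{"delta_pos":[-300,295,0],"yaw":-30},{"delta_pos":[-300,295,0],"yaw":-30},{"delta_pos":[-300,295,0],"yaw":-30},{"delta_pos":[-660,648,0],"yaw":-61},{"delta_pos":[-660,648,0],"yaw":-61},{"delta_pos":[-660,648,0],"yaw":-61},{"delta_pos":[-660,648,0],"yaw":-61},{"delta_pos":[-660,648,0],"yaw":-61},{"delta_pos":[-660,648,0],"yaw":-61}]' 139 20
python3 - <<'E'
from bench import bot
from scipy.spatial.transform import Rotation as R
import numpy as np,pickle
from h import *
s=bot.observe();M=R.from_quat(s["orientation"]).as_matrix();p=np.array(s["position"])
print(s["time_s"],p,np.round(M,3).tolist())
fa=np.degrees(np.arctan2(M[1,0],M[0,0]));print("xang",fa,"to target tool mm",M.T@(np.array([.6452,.1431,.2257])-p)*1000)
c=pickle.load(open("d0.pkl","rb"))["top"];print(ray(c,350,147,.095),ray(c,350,158,.0))
E
```

```text
time_s: 1.1
position: [0.4283, -0.2205, 0.2266]
orientation: [-0.616, 0.788, -0.0, 0.0]
force: [0.6, -0.8, -0.3]
opening: 0.04
grip_force: 0.0
1.1 [ 0.42826079 -0.2204709   0.22664004] [[-0.242, -0.97, 0.0], [-0.97, 0.242, 0.0], [-0.0, -0.0, -1.0]]
xang -103.99060678250879 to target tool mm [-405.23337088 -122.60561679    1.0388362 ]
[ 0.75092021 -0.01299431  0.095     ] [ 0.74418916 -0.02014666  0.        ]
```

```bash
python3 -m creep '[{"delta_pos":[-405,-122,0],"yaw":0},{"delta_pos":[-405,-122,0],"yaw":0},{"delta_pos":[-405,-122,0],"yaw":0},{"delta_pos":[-405,-122,0],"yaw":0},{"delta_pos":[-405,-122,0],"yaw":0},{"delta_pos":[-405,-122,0],"yaw":0},{"delta_pos":[-405,-122,0],"yaw":0},{"delta_pos":[-405,-122,0],"yaw":0},{"delta_pos":[-405,-122,0],"yaw":0},{"delta_pos":[-405,-122,0],"yaw":0},{"delta_pos":[-405,-122,0],"yaw":0},{"delta_pos":[-405,-122,0],"yaw":0}]'
cat > st.py <<'E'
from bench import bot
from scipy.spatial.transform import Rotation as R
import numpy as np,sys
s=bot.observe();M=R.from_quat(s["orientation"]).as_matrix();p=np.array(s["position"])
print(round(s["time_s"],2),"xang",round(np.degrees(np.arctan2(M[1,0],M[0,0])),2),"p",np.round(p,4),"F_tool",np.round(M.T@s["force"],1))
if len(sys.argv)>3: print("to target mm",np.round(M.T@(np.array([float(a) for a in sys.argv[1:4]])-p)*1000,1))
E
python3 st.py .6452 .1431 .035
```

```text
time_s: 2.1
position: [0.6459, 0.1428, 0.2247]
orientation: [-0.615, 0.788, 0.0, -0.001]
force: [0.2, -0.3, -0.6]
opening: 0.0401
grip_force: 0.0
2.1 xang -104.03 p [0.6459 0.1428 0.2247] F_tool [ 0.3 -0.2  0.6]
to target mm [ -0.4   0.4 189.7]
```

```bash
python3 -m creep '[{"delta_pos":[0,0,100],"yaw":0},{"delta_pos":[0,0,100],"yaw":0},{"delta_pos":[0,0,190],"yaw":0},{"delta_pos":[0,0,190],"yaw":0},{"delta_pos":[0,0,190],"yaw":0},{"delta_pos":[10,0,190],"yaw":0},{"delta_pos":[20,0,190],"yaw":0},{"delta_pos":[25,0,190],"yaw":0},{"delta_pos":[30,0,190],"yaw":0},{"delta_pos":[33,0,190],"yaw":0},{"delta_pos":[36,0,190],"yaw":0},{"delta_pos":[36,0,190],"yaw":0}]'
python3 st.py
python3 - <<'E'
from bench import read_camera
import cv2
c=read_camera("side");cv2.imwrite("pics/s1.png",cv2.resize(c["color"][60:260,190:430,::-1],None,fx=3,fy=3,interpolation=cv2.INTER_CUBIC))
E
```

```text
time_s: 3.1
position: [0.6373, 0.1054, 0.0381]
orientation: [-0.614, 0.789, -0.0, 0.001]
force: [0.0, 0.0, -0.1]
opening: 0.0398
grip_force: 0.0
3.1 xang -104.19 p [0.6373 0.1054 0.0381] F_tool [-0.   0.   0.1]
```

View pics/s1.png

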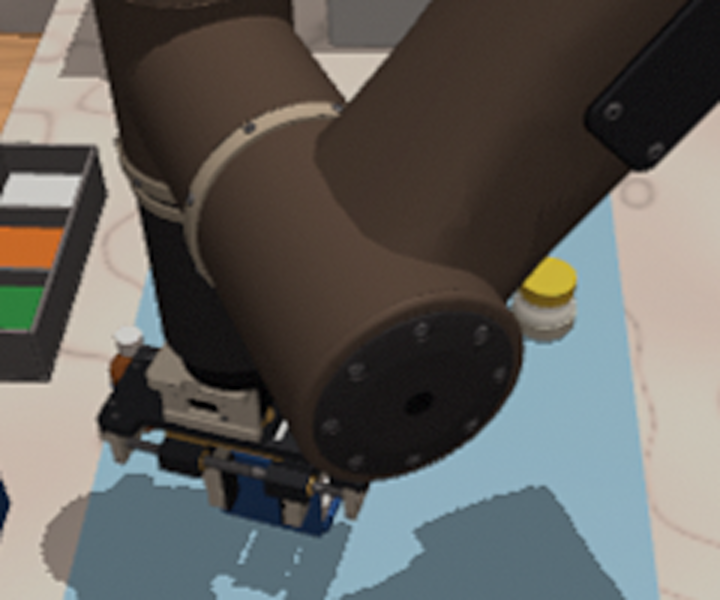

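The side view shows both fingertips just behind the plate, at crop (220,490) and (295,510). The plate's right edge is at about x=335, so the fingers may sit a little left of centre. I'll check the plate corners in the first side image.

```bash
python3 - <<'E'
import pickle
from h import *
c=pickle.load(open("d0.pkl","rb"))["side"]
h=cv2.cvtColor(c["color"],cv2.COLOR_RGB2HSV);m=cv2.inRange(h,np.array((105,110,40)),np.array((128,255,255)))
k=np.zeros_like(m);k[203:240,255:318]=m[203:240,255:318]
n,l,s,ce=cv2.connectedComponentsWithStats(k);i=1+np.argmax(s[1:,4]);print(s[i])
q=cv2.approxPolyDP(max(cv2.findContours((l==i).astype('uint8'),0,2)[0],key=cv2.contourArea),2.5,True)[:,0]
f=np.array([-.245,-.9695]);L=np.array([.9695,-.245]);o=np.array([.6192,.0403])-f*-.004
for u,v in q:
    for z in (0,.08):
        w=ray(c,u,v,z)[:2]; print(u,v,z,np.round(w,4),"carrier",np.round([(w-o)@f,(w-o)@L],4))
E
```

```text
[260 203  53  36 838]
312 204 0 [ 0.5645 -0.0037] carrier [ 0.0521 -0.0423]
312 204 0.08 [0.5594 0.0653] carrier [-0.0136 -0.0641]
297 234 0 [0.5943 0.0901] carrier [-0.0462 -0.0363]
297 234 0.08 [0.5861 0.1492] carrier [-0.1015 -0.0587]
294 216 0 [0.6059 0.0364] carrier [ 0.003 -0.012]
294 216 0.08 [0.5965 0.1012] carrier [-0.0575 -0.037 ]
261 208 0 [0.6893 0.0145] carrier [0.0038 0.0743]
261 208 0.08 [0.6711 0.0816] carrier [-0.0567  0.0402]
264 230 0 [0.6729 0.0817] carrier [-0.0573  0.0419]
264 230 0.08 [0.6564 0.1417] carrier [-0.1115  0.0112]
296 238 0 [0.5957 0.1017] carrier [-0.0577 -0.0378]
296 238 0.08 [0.5874 0.1596] carrier [-0.1118 -0.0601]
```

```bash
python3 -m creep '[{"delta_pos":[3,0,2],"yaw":0},{"delta_pos":[6,0,2],"yaw":0.2},{"delta_pos":[10,0,2],"yaw":0.4},{"delta_pos":[14,0.1,2],"yaw":0.6},{"delta_pos":[18,0.2,2],"yaw":0.8},{"delta_pos":[22,0.3,2],"yaw":1.1},{"delta_pos":[26,0.4,2],"yaw":1.4},{"delta_pos":[30,0.5,2],"yaw":1.7},{"delta_pos":[34,0.7,2],"yaw":2.0},{"delta_pos":[38,0.8,2],"yaw":2.3},{"delta_pos":[40,0.9,2],"yaw":2.4},{"delta_pos":[40,0.9,2],"yaw":2.4}]'
python3 st.py
python3 - <<'E'
from bench import read_camera
import cv2
c=read_camera("top");cv2.imwrite("pics/t2.png",cv2.resize(c["color"][140:280,300:480,::-1],None,fx=4.28,fy=4.28,interpolation=cv2.INTER_CUBIC))
E
```

```text
time_s: 4.15
position: [0.6282, 0.0684, 0.0358]
orientation: [-0.598, 0.801, -0.001, 0.003]
force: [3.4, 3.9, 2.1]
opening: 0.0398
grip_force: 2.6
4.15 xang -106.5 p [0.6282 0.0684 0.0358] F_tool [-4.7 -2.1 -2.1]
```

View pics/t2.png

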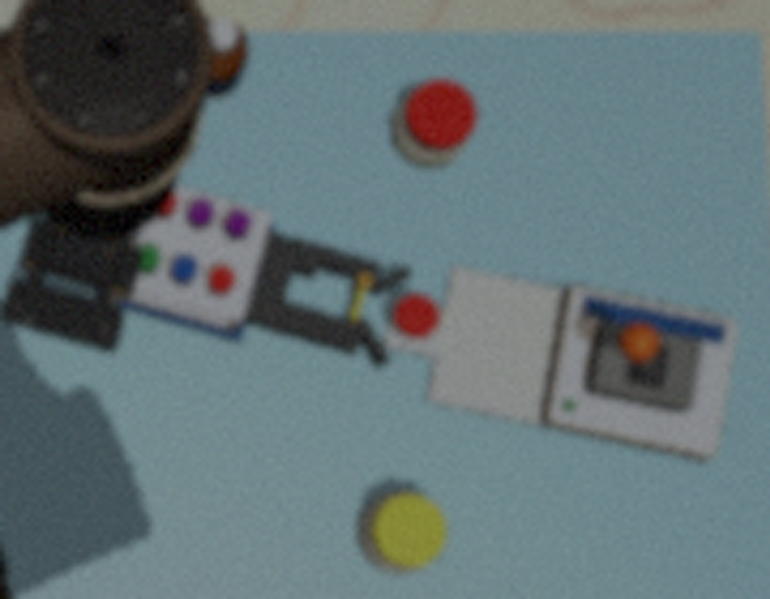

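The carrier has followed the push. The hook tips, at about (405,270) and (380,362), now straddle the pin disc at (413,316). I'll compute the remaining offset from the four visible caps.

```bash
cat > m.py <<'E'
from bench import read_camera
from h import *
c=read_camera("top")
P=[(p[0],p[1]) for p in carrier(c,(330,184,385,240)) if p[1]>=8]
pin=np.array([.5614,-.1502])
col=lambda lo,hi:[ray(c,*ce,.089)[:2] for ce,s in blobs(c,(318,180,386,230),lo,hi,12)]
pur=sorted(col((130,60,60),(165,255,255)),key=lambda p:p[1])[:2]
blu=col((105,110,80),(128,255,255)); red=sorted(col((0,150,80),(6,255,255)),key=lambda p:p[1])
print("pur",np.round(pur,4),"blu",np.round(blu,4),"red",np.round(red,4))
blu=[min(blu,key=lambda b:abs(np.hypot(*(b-red[0]))-.026))]
f=(pur[0]-pur[1])+(red[0]-blu[0]);f/=np.hypot(*f);L=np.array([-f[1],f[0]])
mid=(pur[0]+pur[1]+blu[0]+red[0])/4  # x = -4+12.7
o=mid-f*.0088
print("heading",np.degrees(np.arctan2(f[1],f[0])),"origin",o,"pin in carrier",(pin-o)@f,(pin-o)@L)
E
python3 m.py
```

```text
pur [[ 0.6193 -0.0265]
 [ 0.6261 -0.0015]] blu [[0.5877 0.0101]] red [[ 0.5814 -0.015 ]]
heading -104.68328302403563 origin [6.05862082e-01 2.72437615e-04] pin in carrier 0.1568283293004495 -0.004868919402130592
```

```bash
python3 -m creep '[{"delta_pos":[2,0,0],"yaw":0.1},{"delta_pos":[4,0,0],"yaw":0.3},{"delta_pos":[7,0.1,0],"yaw":0.6},{"delta_pos":[10,0.1,0],"yaw":0.9},{"delta_pos":[13,0.2,0],"yaw":1.2},{"delta_pos":[16,0.3,0],"yaw":1.5},{"delta_pos":[19,0.4,0],"yaw":1.8},{"delta_pos":[20,0.4,0],"yaw":1.9},{"delta_pos":[20,0.4,0],"yaw":1.9}]'
python3 st.py; python3 m.py
python3 - <<'E'
from bench import read_camera
import cv2
c=read_camera("top");cv2.imwrite("pics/t3.png",cv2.resize(c["color"][175:235,330:430,::-1],None,fx=7,fy=7,interpolation=cv2.INTER_CUBIC))
E
```

```text
time_s: 5.0
position: [0.6224, 0.0494, 0.0359]
orientation: [-0.585, 0.811, -0.001, 0.003]
force: [2.8, 4.4, 1.4]
opening: 0.0399
grip_force: 2.8
5.0 xang -108.39 p [0.6224 0.0494 0.0359] F_tool [-5.1 -1.3 -1.4]
pur [[ 0.6102 -0.0449]
 [ 0.6184 -0.0205]] blu [[ 0.5804 -0.0079]] red [[ 0.5727 -0.0321]]
heading -108.13588387234547 origin [ 0.59816856 -0.01800352] pin in carrier 0.13707409842447138 0.006207087073009043
```

View pics/t3.png

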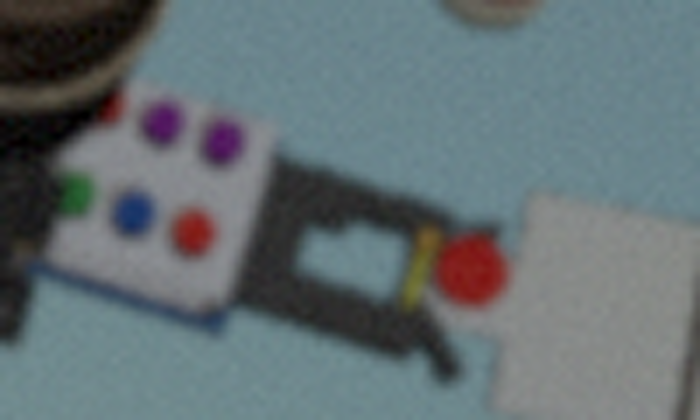

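The hook tips are at (490,230) and (450,375), and the latch runs from (430,235) to (412,305). Corrected for parallax, the disc at (470,268) sits about 3 mm left of the mouth's axis. I'll yaw back slightly while entering.

```bash
python3 -m creep '[{"delta_pos":[2,0,0],"yaw":-0.3},{"delta_pos":[4,0,0],"yaw":-0.6},{"delta_pos":[6,-0.1,0],"yaw":-0.9},{"delta_pos":[8,-0.2,0],"yaw":-1.1},{"delta_pos":[10,-0.2,0],"yaw":-1.1},{"delta_pos":[12,-0.2,0],"yaw":-1.1},{"delta_pos":[14,-0.2,0],"yaw":-1.1},{"delta_pos":[16,-0.2,0],"yaw":-1.1},{"delta_pos":[18,-0.2,0],"yaw":-1.1},{"delta_pos":[18,-0.2,0],"yaw":-1.1}]'
python3 st.py; python3 m.py
```

```text
time_s: 5.93
position: [0.6176, 0.0333, 0.0363]
orientation: [-0.593, 0.805, -0.001, 0.004]
force: [2.9, 9.0, 4.0]
opening: 0.0395
grip_force: 5.0
5.93 xang -107.27 p [0.6176 0.0333 0.0363] F_tool [-9.5 -0.1 -3.9]
pur [[ 0.6074 -0.0619]
 [ 0.6148 -0.0363]] blu [[ 0.5769 -0.0243]] red [[ 0.5695 -0.0492]]
heading -106.32476586880982 origin [ 0.59462826 -0.03446616] pin in carrier 0.12040774865479273 0.0006420231829242368
```

```bash
python3 -m creep '[{"delta_pos":[3,0,0],"yaw":0},{"delta_pos":[6,0,0],"yaw":0},{"delta_pos":[9,0,0],"yaw":0},{"delta_pos":[12,0,0],"yaw":0},{"delta_pos":[15,0,0],"yaw":0},{"delta_pos":[18,0,0],"yaw":0},{"delta_pos":[21,0,0],"yaw":0},{"delta_pos":[24,0,0],"yaw":0},{"delta_pos":[24,0,0],"yaw":0}]'
python3 st.py; python3 m.py
```

```text
time_s: 6.73
position: [0.6105, 0.0096, 0.0362]
orientation: [-0.593, 0.805, -0.001, 0.003]
force: [4.4, 6.7, 1.8]
opening: 0.0396
grip_force: 3.6
6.73 xang -107.24 p [0.6105 0.0096 0.0362] F_tool [-7.7 -2.2 -1.8]
pur [[ 0.6002 -0.085 ]
 [ 0.6082 -0.0604]] blu [[ 0.5695 -0.0484]] red [[ 0.563  -0.0724]]
heading -106.61512692499359 origin [ 0.58774562 -0.05812026] pin in carrier 0.09576844844102712 0.0010837952888498974
```

Going well. The remaining distance is about 17 mm, so I'll go slower.

```bash
python3 -m creep '[{"delta_pos":[3,0,0],"yaw":0},{"delta_pos":[6,0,0],"yaw":0},{"delta_pos":[9,0,0],"yaw":0},{"delta_pos":[11,0,0],"yaw":0},{"delta_pos":[12,0,0],"yaw":0},{"delta_pos":[13,0,0],"yaw":0},{"delta_pos":[14,0,0],"yaw":0},{"delta_pos":[14,0,0],"yaw":0}]'
python3 st.py; python3 m.py
```

```text
time_s: 7.45
position: [0.6058, -0.0039, 0.0359]
orientation: [-0.593, 0.805, -0.001, 0.003]
force: [3.0, 5.8, 1.9]
opening: 0.0402
grip_force: 3.3
7.45 xang -107.26 p [ 0.6058 -0.0039  0.0359] F_tool [-6.5 -1.2 -1.9]
pur [[ 0.596  -0.0984]
 [ 0.6029 -0.0733]] blu [[ 0.5653 -0.0614]] red [[ 0.558  -0.0859]]
heading -105.98640846194579 origin [ 0.58296703 -0.07128315] pin in carrier 0.08180466175346235 0.0010014674007315476
```

```bash
python3 -m creep '[{"delta_pos":[0.5,0,0],"yaw":0},{"delta_pos":[1,0,0],"yaw":0},{"delta_pos":[1,0,0],"yaw":0}]'
python3 st.py;python3 - <<'E'
from bench import read_camera
import cv2
c=read_camera("top");cv2.imwrite("pics/t4.png",cv2.resize(c["color"][175:235,340:440,::-1],None,fx=7,fy=7,interpolation=cv2.INTER_CUBIC))
E
```

```text
time_s: 7.75
position: [0.6056, -0.0046, 0.036]
orientation: [-0.593, 0.805, -0.001, 0.003]
force: [4.3, 6.7, 2.7]
opening: 0.0399
grip_force: 3.9
7.75 xang -107.26 p [ 0.6056 -0.0046  0.036 ] F_tool [-7.7 -2.1 -2.6]
```

View pics/t4.png

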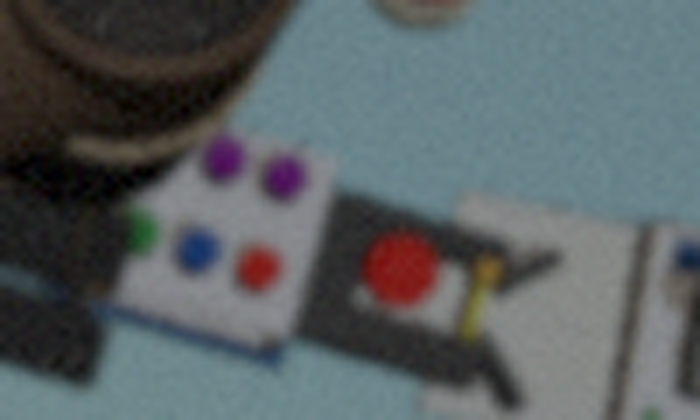

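The latch, from (490,268) to (472,335), lies across the mouth again behind the pin disc at (402,270), so it looks shut. I'll push gently to seat it.

```bash
python3 -m creep '[{"delta_pos":[1,0,0],"yaw":0},{"delta_pos":[2,0,0],"yaw":0},{"delta_pos":[2,0,0],"yaw":0}]'; python3 st.py; python3 m.py
```

```text
time_s: 8.05
position: [0.605, -0.0065, 0.0359]
orientation: [-0.593, 0.805, -0.001, 0.003]
force: [3.2, 7.4, 2.3]
opening: 0.0399
grip_force: 3.8
8.05 xang -107.25 p [ 0.605  -0.0065  0.0359] F_tool [-8.  -0.8 -2.3]
pur [[ 0.5948 -0.1013]
 [ 0.6027 -0.076 ]] blu [[ 0.564  -0.0641]] red [[ 0.556  -0.0887]]
heading -107.68347699790036 origin [ 0.58204847 -0.07416444] pin in carrier 0.07871495743581108 0.0034236233827996676
```

```bash
python3 -m creep '[{"delta_pos":[0.7,0,0],"yaw":0},{"delta_pos":[1.4,0,0],"yaw":0},{"delta_pos":[1.4,0,0],"yaw":0}]'; python3 st.py; python3 m.py|tail -1
```

```text
time_s: 8.35
position: [0.6046, -0.0078, 0.036]
orientation: [-0.593, 0.805, -0.001, 0.003]
force: [2.6, 6.8, 3.3]
opening: 0.04
grip_force: 3.9
8.35 xang -107.25 p [ 0.6046 -0.0078  0.036 ] F_tool [-7.3 -0.5 -3.3]
heading -108.29352284539698 origin [ 0.58173549 -0.07513022] pin in carrier 0.07765883378256225 0.004255537503177805
```

```bash
python3 -m creep '[{"delta_pos":[0.8,0,0],"yaw":0},{"delta_pos":[1.5,0,0],"yaw":0},{"delta_pos":[1.5,0,0],"yaw":0}]'; python3 st.py; python3 m.py|tail -1
```

```text
time_s: 8.65
position: [0.6041, -0.0093, 0.0359]
orientation: [-0.593, 0.805, -0.001, 0.003]
force: [2.7, 6.9, 2.9]
opening: 0.04
grip_force: 3.9
8.65 xang -107.26 p [ 0.6041 -0.0093  0.0359] F_tool [-7.4 -0.6 -2.9]
heading -106.83143781369078 origin [ 0.58113848 -0.07671155] pin in carrier 0.07605567213690578 0.0023861966113727616
```

```bash
python3 -m creep '[{"delta_pos":[0.8,0,0],"yaw":0},{"delta_pos":[1.6,0,0],"yaw":0},{"delta_pos":[1.6,0,0],"yaw":0}]'; python3 st.py
python3 -m creep '[{"delta_pos":[0.5,0,0],"yaw":0},{"delta_pos":[1,0,0],"yaw":0}]'; python3 st.py; python3 m.py|tail -1
```

```text
time_s: 8.95
position: [0.6042, -0.0096, 0.0362]
orientation: [-0.593, 0.805, -0.001, 0.004]
force: [3.1, 14.0, 3.9]
opening: 0.0398
grip_force: 7.0
8.95 xang -107.27 p [ 0.6042 -0.0096  0.0362] F_tool [-14.3   1.2  -3.8]
time_s: 9.12
position: [0.6043, -0.0097, 0.0363]
orientation: [-0.593, 0.805, -0.001, 0.004]
force: [3.5, 19.5, 5.3]
opening: 0.0398
grip_force: 10.0
9.12 xang -107.28 p [ 0.6043 -0.0097  0.0363] F_tool [-19.7   2.4  -5.2]
heading -107.02758583651587 origin [ 0.58143863 -0.07736399] pin in carrier 0.07551111605963752 0.0021685108986847813
```

The force has risen to about 20 N, so the pin is home on its seat. Now I'll back off straight, rise and shut the fingers.

```bash
python3 -m creep '[{"delta_pos":[-4,0,0],"yaw":0},{"delta_pos":[-15,0,0],"yaw":0},{"delta_pos":[-35,0,0],"yaw":0},{"delta_pos":[-40,0,0],"yaw":0},{"delta_pos":[-40,0,-40],"yaw":0},{"delta_pos":[-40,0,-80],"yaw":0},{"delta_pos":[-40,0,-120],"yaw":0},{"delta_pos":[-40,0,-160],"yaw":0},{"delta_pos":[-40,0,-190],"yaw":0},{"delta_pos":[-40,0,-190],"yaw":-5.5},{"delta_pos":[-40,0,-190],"yaw":-5.5}]' 
python3 st.py .545 -.2285 .226
```

```text
time_s: 10.08
position: [0.6131, 0.0247, 0.2269]
orientation: [-0.632, 0.775, -0.001, 0.002]
force: [0.2, -0.2, -1.0]
opening: 0.0399
grip_force: 0.0
10.08 xang -101.62 p [0.6131 0.0247 0.2269] F_tool [ 0.1 -0.2  1. ]
to target mm [261.8  15.7   0.4]
```

```bash
python3 -m creep '[{"delta_pos":[262,16,0],"yaw":0},{"delta_pos":[262,16,0],"yaw":0},{"delta_pos":[262,16,0],"yaw":0},{"delta_pos":[262,16,0],"yaw":0},{"delta_pos":[262,16,0],"yaw":0},{"delta_pos":[262,16,0],"yaw":0},{"delta_pos":[262,16,0],"yaw":0},{"delta_pos":[262,16,0],"yaw":0},{"delta_pos":[262,16,0],"yaw":0}]' 255
python3 st.py .545 -.2285 .108
python3 - <<'E'
from bench import read_camera
import cv2
c=read_camera("side");cv2.imwrite("pics/s5.png",cv2.resize(c["color"][60:260,190:430,::-1],None,fx=3,fy=3,interpolation=cv2.INTER_CUBIC))
E
python3 m.py|tail -1
```

```text
time_s: 10.83
position: [0.5417, -0.2294, 0.2231]
orientation: [-0.629, 0.778, 0.001, -0.001]
force: [-0.1, 0.8, -0.8]
opening: 0.0002
grip_force: 0.0
10.83 xang -102.11 p [ 0.5417 -0.2294  0.2231] F_tool [-0.7  0.2  0.8]
to target mm [ -1.5  -3.4 115.1]
pur [] blu [] red []Traceback (most recent call last):
  File "m.py", line 10, in <module>
    blu=[min(blu,key=lambda b:abs(np.hypot(*(b-red[0]))-.026))]
         ~~~^^^^^^^^^^^^^^^^^^^^^^^^^^^^^^^^^^^^^^^^^^^^^^^^^^
ValueError: min() iterable argument is empty
```

View pics/s5.png

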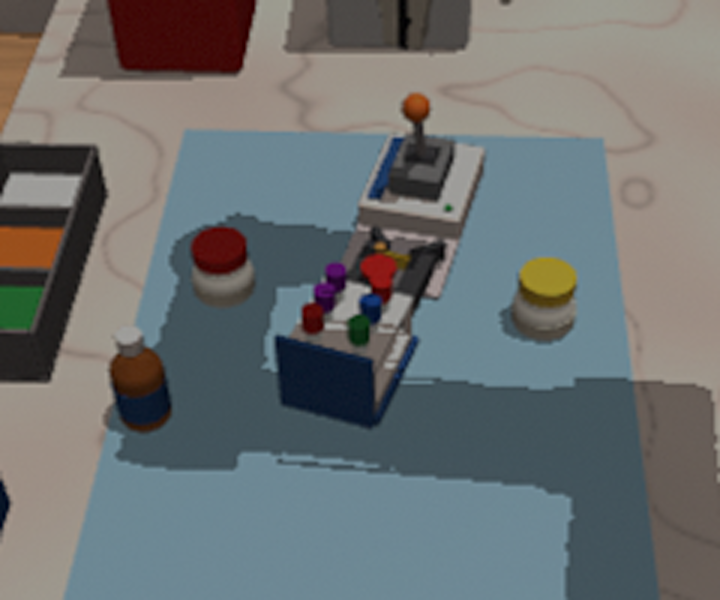

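The side view shows the carrier docked and its latch shut at (395,262), with the bystanders untouched. The knob is at (416,106). Next I'll lower the shut fingers on the pin side of the knob.

```bash
python3 -m creep '[{"delta_pos":[-1.5,-3,40],"yaw":0},{"delta_pos":[-1.5,-3,80],"yaw":0},{"delta_pos":[-1.5,-3,115],"yaw":0},{"delta_pos":[-1.5,-3,115],"yaw":0},{"delta_pos":[4,-3,115],"yaw":0},{"delta_pos":[10,-3,115],"yaw":0},{"delta_pos":[16,-3,115],"yaw":0},{"delta_pos":[22,-3,115],"yaw":0},{"delta_pos":[28,-3,115],"yaw":0},{"delta_pos":[34,-3,115],"yaw":0},{"delta_pos":[40,-3,115],"yaw":0},{"delta_pos":[46,-3,115],"yaw":0}]'
python3 st.py .5257 -.3215 .108
```

```text
time_s: 11.93
position: [0.5361, -0.275, 0.11]
orientation: [-0.63, 0.777, -0.0, 0.0]
force: [0.1, 1.6, 0.2]
opening: 0.0003
grip_force: 0.5
11.93 xang -101.89 p [ 0.5361 -0.275   0.11  ] F_tool [-1.5  0.3 -0.2]
to target mm [47.6  0.6  2. ]
```

```bash
python3 -m creep '[{"delta_pos":[6,0,0],"yaw":0},{"delta_pos":[12,0,0],"yaw":0},{"delta_pos":[18,0,0],"yaw":0},{"delta_pos":[24,0,0],"yaw":0},{"delta_pos":[30,0,0],"yaw":0},{"delta_pos":[35,0,0],"yaw":0},{"delta_pos":[38,0,0],"yaw":0},{"delta_pos":[41,0,0],"yaw":0},{"delta_pos":[41,0,0],"yaw":0}]'; python3 st.py
python3 -m creep '[{"delta_pos":[1,0,0],"yaw":0},{"delta_pos":[2,0,0],"yaw":0},{"delta_pos":[3,0,0],"yaw":0},{"delta_pos":[3,0,0],"yaw":0}]'; python3 st.py
```

```text
time_s: 12.68
position: [0.5276, -0.3149, 0.1095]
orientation: [-0.63, 0.777, 0.0, -0.0]
force: [-0.1, -0.1, 0.4]
opening: 0.0004
grip_force: 0.0
12.68 xang -101.89 p [ 0.5276 -0.3149  0.1095] F_tool [ 0.1  0.1 -0.4]
time_s: 13.02
position: [0.5272, -0.3173, 0.1096]
orientation: [-0.63, 0.776, 0.0, 0.0]
force: [-0.7, 1.2, 0.1]
opening: 0.0003
grip_force: 0.3
13.02 xang -101.86 p [ 0.5272 -0.3173  0.1096] F_tool [-1.   0.9 -0.1]
```

```bash
python3 -m creep '[{"delta_pos":[1,0,0],"yaw":0},{"delta_pos":[2,0,0],"yaw":0},{"delta_pos":[3,0,0],"yaw":0},{"delta_pos":[3,0,0],"yaw":0}]'; python3 st.py
python3 -m creep '[{"delta_pos":[1,0,0],"yaw":0},{"delta_pos":[2,0,0],"yaw":0},{"delta_pos":[2,0,0],"yaw":0}]'; python3 st.py
```

```text
time_s: 13.35
position: [0.5265, -0.3204, 0.1096]
orientation: [-0.63, 0.776, 0.0, -0.0]
force: [0.1, 0.4, 0.1]
opening: 0.0004
grip_force: 0.4
13.35 xang -101.88 p [ 0.5265 -0.3204  0.1096] F_tool [-0.4  0.  -0.1]
time_s: 13.6
position: [0.5261, -0.3224, 0.1096]
orientation: [-0.63, 0.776, -0.0, 0.0]
force: [-0.0, 0.5, -0.2]
opening: 0.0004
grip_force: 0.4
13.6 xang -101.88 p [ 0.5261 -0.3224  0.1096] F_tool [-0.5  0.1  0.2]
```

```bash
for i in 1; do python3 -m creep '[{"delta_pos":[1,0,0],"yaw":0},{"delta_pos":[2,0,0],"yaw":0},{"delta_pos":[3,0,0],"yaw":0},{"delta_pos":[3,0,0],"yaw":0}]'; done; python3 st.py
python3 -m creep '[{"delta_pos":[1,0,0],"yaw":0},{"delta_pos":[2,0,0],"yaw":0},{"delta_pos":[2,0,0],"yaw":0}]'; python3 st.py
```

```text
time_s: 13.93
position: [0.5258, -0.324, 0.1094]
orientation: [-0.63, 0.777, 0.001, 0.001]
force: [1.6, 9.3, 1.1]
opening: 0.0005
grip_force: 4.1
13.93 xang -101.89 p [ 0.5258 -0.324   0.1094] F_tool [-9.4  0.3 -1.1]
time_s: 14.18
position: [0.5257, -0.3245, 0.1093]
orientation: [-0.63, 0.777, 0.001, 0.001]
force: [1.6, 16.0, 2.8]
opening: 0.0006
grip_force: 8.0
14.18 xang -101.89 p [ 0.5257 -0.3245  0.1093] F_tool [-16.    1.7  -2.7]
```

The lever has hit its end stop, with force rising to 16 N. I'll back off, rise, move clear and look.

```bash
python3 -m creep '[{"delta_pos":[-5,0,0],"yaw":0},{"delta_pos":[-20,0,0],"yaw":0},{"delta_pos":[-40,0,0],"yaw":0},{"delta_pos":[-40,0,-40],"yaw":0},{"delta_pos":[-40,0,-80],"yaw":0},{"delta_pos":[-40,0,-120],"yaw":0},{"delta_pos":[-40,40,-140],"yaw":0},{"delta_pos":[-20,80,-140],"yaw":0},{"delta_pos":[0,115,-140],"yaw":0},{"delta_pos":[30,115,-140],"yaw":0},{"delta_pos":[60,115,-140],"yaw":0},{"delta_pos":[60,115,-140],"yaw":0}]'
python3 - <<'E'
from bench import read_camera
import cv2,numpy as np
a=read_camera("side")["color"][60:235,210:410];b=read_camera("top")["color"][140:290,310:490]
a=cv2.resize(a,(400,350),interpolation=cv2.INTER_CUBIC);b=cv2.resize(b,(400,333),interpolation=cv2.INTER_CUBIC);b=cv2.copyMakeBorder(b,0,17,0,0,0)
cv2.imwrite("pics/f.png",np.hstack([a,b])[:,:,::-1])
E
```

```text
time_s: 15.18
position: [0.3988, -0.3658, 0.2504]
orientation: [-0.629, 0.777, -0.001, -0.0]
force: [0.6, -0.1, 0.8]
opening: 0.0011
grip_force: 0.0
```

View pics/f.png

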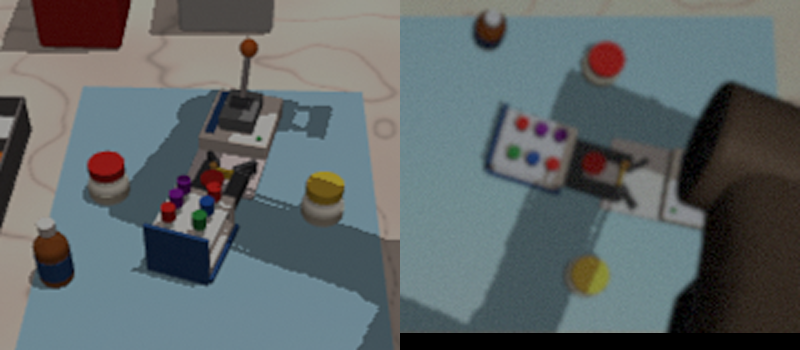

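In the side view the lever leans fully away, with its knob at (249,47). The latch is shut at (622,172) in the top view, and the cups and bottle haven't moved. I'll hand it in.

```bash
python3 -c "
from bench import bot
print(bot.close_job())"
```

```text
the job is handed in; nothing more can be done
None
```

The carrier is docked against its seat with the latch shut behind the pin, the lever is thrown fully over to its end stop, the bottle and cups near the path look unmoved, and the job was handed in at about 15 s on the robot's clock.

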